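# Stack the trays on the parts dryer and switch it on

### The arm

A 6-joint arm with a two-finger parallel gripper is mounted at the origin on the work surface. World frame = base frame: x ahead of the robot, y to its left, z up, the work surface at z = 0. Lengths are in m, angles in rad, forces in N, time in s.
With the tool pointing down it reaches from about 0.35 to 0.975 m from the base axis. Payload 4.9 kg.
Tool frame: the origin (TCP) lies at the very end of the fingers, on their centre line; the grasp point (between the pads) lies ctrl.grip_point_offset behind it (ctrl.grip_point_offset is the distance from the TCP to the grasp point, in m); z points along the fingers, y is the line along which they close (so a half turn about z gives the same grasp; the last joint's range is limited). The gripper opens to 85 mm and grips with 20 to 120 N. Pads are 22 mm wide; open, the fingers measure 114 mm over their backs; the gripper's body (76 mm by 85 mm) begins 54 mm behind the grasp point. The pads swing forward as they close: fully open they stand 13 mm farther back than shut.
Start: joints at [1.101, 0.053, 1.613, -0, 1.476, -0.119], TCP at [0.215, 0.587, 0.231] pointing down, gripper open.
Joint ranges: [-3.01, 3.01], [-1.01, 2.22], [0.06, 2.58], [-1.02, 4.17], [0.09, 2.62], [-3.14, 3.14]. Speed limits (rad/s): [2.57, 2.57, 3.14, 3.14, 3.14, 3.14].

### API

Orientations are given as a rotation vector (axis times angle).
In Python, from station import ctrl gives the robot as it stands. The module is installed in compiled form; this text tells all that it offers.
- The arm moves only by the tool drive_tool, never from a script. Its argument "steps" is a list of rows, each an object with "translation": the shift along the tool's x, y, z normalised to -1 to 1, where 1 is 4 cm, a list of three; "angular": the turn, a rotation vector about the tool's x, y, z normalised to -1 to 1, where 1 is 8 degrees, a list of three; "gripper": the opening, from 0 (shut) to 1 (fully open). In form: [{"translation": [dx, dy, dz], "angular": [wx, wy, wz], "gripper": gripper}, ...]. A call has 1 to 8 rows; each row shifts and turns the commanded pose from where the row before left it, along the tool's axes as they then stand; what a row does not reach is not made up. A row lasts 1/8 s, in which the tool goes at most 62.5 mm and 10.7 degrees, less where a joint would pass 70% of its speed; a pose out of reach is approached as far as the arm can. A call with a number of a shift or a turn outside -1 to 1 is refused whole. A call with a gripper value outside its range is refused whole. The fingers move at their own pace and stop on an object; "force" is the grip in N (left out, the last holds). Time passes only in rows, so rows that do not move let the fingers close. It gives the time, the measured TCP pose, the force, the opening and the grip force at its end, in the units of the state.
- ctrl.get_obs(): the state, without advancing time (a new reading comes with each control period).
- ctrl.get_image(name): name is "scene" or "top" or "wrist"; returns a dict with "color" (400x640x3 uint8, red, green, blue), "depth" (400x640 float32, m along the optical axis (not along the pixel's ray), 0 where there is no reading), "fx", "fy", "cx", "cy" (pixels), "R" (3x3) and "t" (3): a world point X has camera coordinates R X + t. Camera axes: x right, y down, z forward; pixel columns grow to the right and rows downward; lengths in m; the calibration is good to about 2 mm. A picture is of the moment at which its call begins.
- ctrl.finish_job(): hands the job in; it is judged then, once.
The state is a dict: "t": time; "q": joint angles; "dq": joint speeds; "effort": joint torques, N m; "tool_pos": TCP position; "tool_rot": TCP orientation; "contact_force": force on the tool from outside, world axes, zero at the start; "wrist_torque": the same for the moment, N m; "opening": finger opening in m; "grip_force": force on a finger pad.
Only numpy, scipy, OpenCV 4.12 (cv2) and the standard library are available. Lean on these libraries where they do the work, as an engineer would, in place of code of your own. Each camera call takes 0.05 s, during which the arm holds its last target. There are 200 camera calls.

### The job

Finish loading the bench dryer and start it: stack the loaded tray squarely on the tray that already stands on the blower, so that its four corner pins drop right into the sockets of the tray below, then put the slotted cover on top in the same way, setting both down gently and keeping the parts in the tray. Then switch the blower on: pull up the collar that locks the switch lever, swing the lever over to the other side, away from the robot's side of the case, and let the collar drop back fully so that the lever is locked on. Leave the disk drive, the screwdriver and the motor where they lie.

Things in the scene. Friction and masses are not known exactly. Their poses are not given: they have to be found in the camera images.
- dryer: Grey sheet-steel blower case, fixed to the bench, 190 (x) x 265 (y) x 55 mm high. Origin: on the bench, under the centre of the tray stack; the case reaches 75 mm to its +y and 190 mm to its -y side of it. Four socket bosses, tops at 67 mm, carry the stack. The switch lever stands on top at (0, -145) mm, 80 mm clear of the stack's side.
- lower_tray: Teal tray already on the blower, loose (1 mm play). 170 (x) x 130 (y) mm, walls 48 high, floor 4 thick. Origin: centre of the floor's underside. Corner blocks 20 mm square, tops 50 mm up, each with a square socket 11 wide, 13 deep at (+-75, +-55) mm; same places underneath: round-nosed pins 8 thick, 10 long. A tray or cover seated on it has its origin 50 mm above this one. Two parts lie in it.
- tray: The loaded tray to stack, same make as lower_tray (same size, pins, sockets, origin). Inside, a carrying bar along its x: 112 long, 12 wide, 26 to 44 mm above the origin, free for fingers on both sides within 22 mm of its middle. It starts on the bench on its pins, origin 10 mm up. About 0.4 kg with its two parts. Goes on either way round. A cover seated on it has its origin 50 mm above this one.
- cover: Flat slotted cover for the stack, teal, 170 (x) x 130 (y) x 6 mm, the same four pins underneath (8 thick, 10 long, at (+-75, +-55) mm), no sockets. Bar handle on top along its x: 112 long, 12 wide, 22 to 40 mm above the origin, open below. Origin: centre of the plate's underside. It starts on the bench on its pins, origin 10 mm up. 0.2 kg. Goes on either way round.
- heatsink: Finned aluminium heat sink 36 x 28 x 24 mm lying loose in the tray. Origin: centre of its underside.
- transformer: Small transformer with a yellow coil, 34 x 28 x 28 mm, lying loose in the tray. Origin: centre of its underside.
- lever (a joint): Switch lever's angle, rad: 0 = off (leaning 0.26 rad from upright to the dryer's -x side, the robot's side), 0.52 = on (leaning 0.26 rad to the dryer's +x side). It stays where it is left; a tooth between the two positions blocks it unless the collar is lifted.
- collar (a joint): Lift of the locking collar along the lever, m: 0 = down (locking), 0.010 = fully up. A spring pulls it down with 1.5 N at the bottom, 2 N at the top. The lever passes the tooth only with the collar up more than about 4 mm; let go at either end of the swing, it drops back by itself.
- collar_grip (a point): Middle of the locking collar, a black flat-sided sleeve, 16 (x) x 19 (y) x 16 mm with a thinner skirt below, on the lever's axis, 48 mm from the hinge when down; the lever's tip is at 75 mm. Best pinched with the fingers closing along the dryer's y and the hand leaning with the lever as it swings. The gate's top is 27 mm above the hinge, 6 mm to either side in y.
- lever_hinge (a point): The lever's hinge, 45 mm above the bench, 10 mm below the top of the case. The lever turns about the dryer's y axis; the ends of its swing lie 0.26 rad to either side of upright.
- drive: Bystander: a disk drive, 101 x 147 x 26 mm, lying on the bench. Origin: centre of its underside.
- screwdriver: Bystander: a screwdriver with a red handle lying on the bench.
- motor: Bystander: a small electric motor standing on end, 54 mm across, 74 mm high. Origin: centre of its underside.
Not all that is in view belongs to the job. Leave any purple look-alike of the cover alone.

How it is judged:
On the way, in this order (a step that is already met when the one before it is completed fails the run):
1. the loaded tray is seated on the lower tray, all four pins in its sockets (z of tray in the frame of lower_tray between 0.045 and 0.053 m and horizontal distance between tray and lower_tray below 0.005 m and angle between the x axis of tray and the x axis of lower_tray, either way round below 0.06 rad), for 0.2 s.
2. the cover is seated on the loaded tray, all four pins in its sockets (z of cover in the frame of tray between 0.045 and 0.053 m and horizontal distance between cover and tray below 0.005 m and angle between the x axis of cover and the x axis of tray, either way round below 0.06 rad), for 0.2 s.
3. the lever is swung over to on (value of joint lever above 0.42 rad), for 0.1 s.
At the end, for the whole second after the job is handed in: Tray on lower tray, cover on tray, pins home: origins 45 to 53 mm apart in height, within 5 mm and 0.06 rad, level (0.03 rad), at rest; lower tray within 6 mm of the dryer's origin, in its sockets; both parts in the tray; lever on (over 0.42 rad), collar down (within 2.5 mm) (all of step 1 and all of step 2 and horizontal distance between lower_tray and dryer below 0.006 m and z of lower_tray in the frame of dryer below 0.07 m and angle between each of cover, tray's own z axis and vertical below 0.03 rad and horizontal distance between each of heatsink, transformer and tray below 0.085 m and z of heatsink in the frame of tray between 0 and 0.045 m and z of transformer in the frame of tray between 0 and 0.045 m and value of joint lever above 0.42 rad and value of joint collar below 0.0025 m and linear speed of each of cover, tray below 0.01 m/s); the robot touches nothing.
It fails at once if the tray or the cover is dropped or slammed on the one below instead of being set down (over 0.35 m/s in the last 12 mm) ((horizontal distance between tray and lower_tray below 0.03 m and z of tray in the frame of lower_tray below 0.062 m and linear speed of tray above 0.35 m/s) or (horizontal distance between cover and tray below 0.03 m and z of cover in the frame of tray below 0.062 m and linear speed of cover above 0.35 m/s)).
It fails at once if a bystander is pushed more than 40 mm (distance of any of drive, screwdriver, motor from where it was at the start of the episode above 0.04 m).
It also fails if it takes over 72 s, if anything falls off the work surface, if the arm or the gripper's body presses on something with over 40 N, if the wrist force passes 120 N, or if a joint passes its speed limit or range.

## Working session

There is one attempt and no reset: what is moved stays moved. The work goes in short steps, Python scripts to look and compute and a tool call to move; the robot and the scene stay as the last step left them, time stands still between calls to the robot, and variables do not carry over. Pictures are saved under pics/ and viewed, at most 10 in all, crops included, and the job is handed in when it is done.

Besides the shell and the picture viewer there is one more tool, called after "Request:" as name([rows], argument=value, ...), one row to a line, values as JSON. drive_tool: Moves the arm, as the interface text tells. Its arguments: {"type":"object","properties":{"steps":{"type":"array"},"force":{"type":"number"}},"required":["steps"]}

```bash
mkdir -p pics
cat > h.py <<'E'
import numpy as np, cv2
from station import ctrl
def img(n): return ctrl.get_image(n)
def pts(im):
    d=im["depth"]; v,u=np.mgrid[:d.shape[0],:d.shape[1]]
    c=np.stack([(u-im["cx"])/im["fx"]*d,(v-im["cy"])/im["fy"]*d,d],-1)
    return (c-im["t"])@im["R"]   # R^T (c-t)
def save(im,n): cv2.imwrite("pics/"+n,cv2.cvtColor(im["color"],cv2.COLOR_RGB2BGR))
E
python3 - <<'E'
from h import *
o=ctrl.get_obs(); print(o, ctrl.grip_point_offset)
for n in("top","scene"):
    im=img(n); save(im,n+"0.png"); np.savez(n+"0.npz",**im); print(n,im["R"],im["t"],im["fx"])
E
```

```text
{'t': 0.0, 'q': array([ 1.10100955e+00,  5.33726290e-02,  1.61429590e+00,  1.80644538e-05,
        1.47601874e+00, -1.19030868e-01]), 'dq': array([-0.00157005, -0.0006999 ,  0.00017465, -0.00021358, -0.00083577,
       -0.00022099]), 'effort': array([ 1.45741476e-03, -3.93678761e+01, -3.70178175e+01, -2.64452234e-05,
        6.89784836e-03,  2.08265000e-06]), 'tool_pos': array([0.21448125, 0.58637654, 0.23005212]), 'tool_rot': array([-0.5480394 , -3.09278526,  0.00313983]), 'contact_force': array([-0.39849733, -0.01733676,  0.56296827]), 'wrist_torque': array([-0.01435061,  0.01870126,  0.01672366]), 'grip_force': 0.0, 'opening': 0.08513355730732552} 0.0187
top [[-0.08656355 -0.9962451   0.00156602]
 [-0.96570234  0.08352323 -0.2458513 ]
 [ 0.24479735 -0.02279407 -0.96930629]] [0.09618887 0.51772059 1.01709654] 409.749385857949
scene [[-0.79400563  0.60790879 -0.00140228]
 [ 0.34259508  0.44556453 -0.8271039 ]
 [-0.50217893 -0.65720556 -0.56204731]] [ 0.36876819 -0.12683806  1.47535215] 422.9910889109353
```

```bash
ls pics
```

```text
scene0.png
top0.png
```

View pics/top0.png

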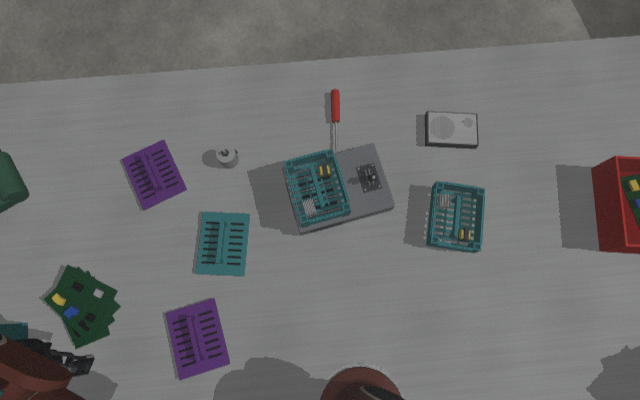

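View pics/scene0.png

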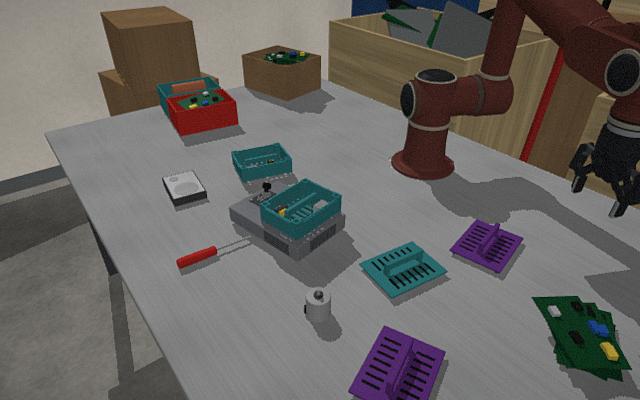

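The top view shows the loaded tray at (458,217), the lower tray on the blower at (318,188), the lever at (370,178), the teal cover at (222,243), purple look-alikes at (153,175) and (197,338), the motor at (228,157), the drive at (452,129) and the screwdriver at (335,110). The scene view agrees.

```bash
cat > m.py <<'E'
from h import *
def fit(im,box,zr,teal=True):
    P=pts(im); c=im["color"].astype(int); u0,v0,u1,v1=box
    m=np.zeros(im["depth"].shape,bool); m[v0:v1,u0:u1]=1
    m&=(im["depth"]>0)&(P[...,2]>zr[0])&(P[...,2]<zr[1])
    if teal: m&=(c[...,1]-c[...,0]>25)&(c[...,2]-c[...,0]>20)
    p=P[m]; r=cv2.minAreaRect(p[:,:2].astype(np.float32)); (cx,cy),(w,h),a=r
    if w<h: a+=90; w,h=h,w
    a=(a+90)%180-90
    return np.round([cx,cy,w,h,np.radians(a),np.median(p[:,2]),len(p)],4)
E
python3 - <<'E'
from m import *
im=dict(np.load("top0.npz"))
print("tray",fit(im,(420,170,495,260),(.052,.07)),fit(im,(420,170,495,260),(.03,.07)))
print("low",fit(im,(275,140,360,235),(.108,.13)))
print("cover",fit(im,(185,200,260,285),(.01,.022)),"hand",fit(im,(185,200,260,285),(.035,.06)))
print("case",fit(im,(270,130,400,240),(.045,.062),False))
P=pts(im)
for (u0,v0,u1,v1) in [(355,155,390,200)]:
    z=P[v0:v1,u0:u1]; m=z[...,2]>.075; q=z[m]; print("lever",len(q),q.mean(0),q[:,2].max()); 
    print(np.round(q,3).tolist()[:60])
im=dict(np.load("scene0.npz")); 
print("scene"); 
for b,zr in (((220,135,300,185),(.052,.07)),((250,170,350,245),(.108,.13)),((355,235,455,305),(.01,.022)),((355,235,455,305),(.035,.06))): print(fit(im,b,zr))
P=pts(im);z=P[175:205,255:285];m=z[...,2]>.072;print(np.round(z[m],3).tolist()[:80])
E
```

```text
tray [ 4.649e-01 -3.023e-01  1.767e-01  1.377e-01 -2.469e-01  5.710e-02
  7.420e+02] [ 4.652e-01 -3.024e-01  1.773e-01  1.377e-01 -2.444e-01  5.670e-02
  8.370e+02]
low [5.619e-01 6.280e-02 1.775e-01 1.359e-01 1.899e-01 1.142e-01 8.460e+02]
cover [ 4.524e-01  3.276e-01  1.682e-01  1.305e-01 -1.362e-01  1.610e-02
  2.254e+03] hand [ 4.508e-01  3.276e-01  1.107e-01  1.280e-02 -1.351e-01  4.910e-02
  2.440e+02]
case [ 5.7140e-01  6.7000e-03  2.6720e-01  1.9110e-01 -1.3727e+00  5.5500e-02
  3.9100e+03]
lever 58 [ 0.5408688  -0.06400031  0.20783315] 1.1130097188038146
[[0.259, 0.076, 1.113], [0.259, 0.076, 1.113], [0.259, 0.076, 1.113], [0.585, -0.089, 0.097], [0.582, -0.078, 0.099], [0.582, -0.081, 0.098], [0.582, -0.083, 0.101], [0.581, -0.086, 0.1], [0.581, -0.088, 0.101], [0.584, -0.071, 0.089], [0.58, -0.072, 0.101], [0.579, -0.074, 0.103], [0.579, -0.078, 0.1], [0.578, -0.08, 0.104], [0.574, -0.08, 0.117], [0.573, -0.082, 0.119], [0.574, -0.086, 0.114], [0.578, -0.09, 0.1], [0.582, -0.071, 0.086], [0.578, -0.072, 0.099], [0.576, -0.074, 0.104], [0.577, -0.077, 0.1], [0.572, -0.077, 
[... 2339 characters left out ...]
.072, 0.095], [0.574, -0.071, 0.095], [0.569, -0.074, 0.091], [0.587, -0.088, 0.088], [0.585, -0.086, 0.088], [0.586, -0.078, 0.092], [0.583, -0.078, 0.091], [0.584, -0.072, 0.094], [0.578, -0.076, 0.09], [0.577, -0.071, 0.092], [0.574, -0.072, 0.09], [0.57, -0.073, 0.088], [0.586, -0.084, 0.086], [0.586, -0.079, 0.088], [0.585, -0.075, 0.09], [0.585, -0.069, 0.093], [0.581, -0.071, 0.09], [0.575, -0.077, 0.085], [0.574, -0.072, 0.087], [0.57, -0.073, 0.085], [0.585, -0.082, 0.083], [0.583, -0.079, 0.083], [0.585, -0.07, 0.089], [0.581, -0.072, 0.086], [0.578, -0.071, 0.086], [0.575, -0.071, 0.084], [0.587, -0.079, 0.082], [0.583, -0.079, 0.08], [0.581, -0.077, 0.081], [0.578, -0.077, 0.08]]
```

```bash
cat > go.py <<'E'
import sys
from h import *
from scipy.spatial.transform import Rotation as Ro
# lean: rotation about the y axis given by yaw (hand leaning to +x by lean)
def rot(yaw,lean=0): # tool x at yaw+pi, z down
    return Ro.from_euler('z',yaw)*Ro.from_euler('y',lean)*Ro.from_matrix(np.diag([-1.,1,-1]))
def go(*wps):
    o=ctrl.get_obs(); p=o["tool_pos"]; R=Ro.from_rotvec(o["tool_rot"])
    print("t",round(o["t"],2),"pos",np.round(p,4),"F",np.round(o["contact_force"],1),"op",round(o["opening"],4),"grip",round(o["grip_force"],1),"yaw",np.round(np.arctan2(*-R.as_matrix()[[1,0],0]),4))
    for w in wps:
        T=rot(w[3],w[4] if len(w)>4 else 0)
        a=(R.inv()*T).as_rotvec()/np.radians(8); d=T.inv().apply(np.array(w[:3])-p)/.04
        print(" turn",np.round(a,2),"then shift",np.round(d,2)); p=np.array(w[:3]);R=T
if __name__=="__main__": go(*[eval(s) for s in sys.argv[1:]])
E
python3 go.py .45,.1,.2,-.25 .465,-.302,.14,-.25 .465,-.302,.03,-.25
```

```text
t 0.1 pos [0.2145 0.5864 0.2302] F [-0.7 -1.1  1.2] op 0.0857 grip 0.0 yaw -0.3508
 turn [-0.01 -0.   -0.72] then shift [ -8.71 -10.33   0.75]
 turn [0. 0. 0.] then shift [-2.85 -9.64  1.5 ]
 turn [0. 0. 0.] then shift [0.   0.   2.75]
```

Request:
drive_tool([
  {"translation":[-0.3,-0.4,0],"angular":[0,0,-0.72],"gripper":0.6},
  {"translation":[-0.7,-0.83,0.06],"angular":[0,0,0],"gripper":0.6},
  {"translation":[-0.7,-0.83,0.06],"angular":[0,0,0],"gripper":0.6},
  {"translation":[-0.7,-0.83,0.06],"angular":[0,0,0],"gripper":0.6},
  {"translation":[-0.7,-0.83,0.06],"angular":[0,0,0],"gripper":0.6},
  {"translation":[-0.7,-0.83,0.06],"angular":[0,0,0],"gripper":0.6},
  {"translation":[-0.7,-0.83,0.06],"angular":[0,0,0],"gripper":0.6},
  {"translation":[-0.7,-0.83,0.06],"angular":[0,0,0],"gripper":0.6},
], force=80)

```text
t: 1.1
tool_pos: [0.353, 0.2926, 0.214]
tool_rot: [-0.392, -3.117, 0.001]
contact_force: [0.6, 0.7, 0.2]
opening: 0.0513
grip_force: 0.0
```

Request:
drive_tool([
  {"translation":[-0.7,-0.83,0.06],"angular":[0,0,0],"gripper":0.6},
  {"translation":[-0.7,-0.83,0.06],"angular":[0,0,0],"gripper":0.6},
  {"translation":[-0.7,-0.83,0.06],"angular":[0,0,0],"gripper":0.6},
  {"translation":[-0.7,-0.83,0.06],"angular":[0,0,0],"gripper":0.6},
  {"translation":[-0.7,-0.83,0.06],"angular":[0,0,0],"gripper":0.6},
  {"translation":[-0.3,-0.96,0.1],"angular":[0,0,0],"gripper":0.6},
  {"translation":[-0.3,-0.96,0.1],"angular":[0,0,0],"gripper":0.6},
  {"translation":[-0.3,-0.96,0.1],"angular":[0,0,0],"gripper":0.6},
])

```text
t: 2.1
tool_pos: [0.4534, -0.0232, 0.1899]
tool_rot: [-0.392, -3.116, -0.0]
contact_force: [0.4, -0.0, 0.2]
opening: 0.0515
grip_force: 0.0
```

Request:
drive_tool([
  {"translation":[-0.3,-0.96,0.1],"angular":[0,0,0],"gripper":0.6},
  {"translation":[-0.3,-0.96,0.1],"angular":[0,0,0],"gripper":0.6},
  {"translation":[-0.3,-0.96,0.1],"angular":[0,0,0],"gripper":0.6},
  {"translation":[-0.3,-0.96,0.1],"angular":[0,0,0],"gripper":0.6},
  {"translation":[-0.3,-0.96,0.1],"angular":[0,0,0],"gripper":0.6},
  {"translation":[-0.3,-0.96,0.1],"angular":[0,0,0],"gripper":0.6},
  {"translation":[-0.15,-0.8,0.1],"angular":[0,0,0],"gripper":0.6},
  {"translation":[0,0,0],"angular":[0,0,0],"gripper":0.6},
])

```text
t: 3.1
tool_pos: [0.4636, -0.2968, 0.1615]
tool_rot: [-0.396, -3.115, -0.001]
contact_force: [0.2, 0.1, -0.5]
opening: 0.0512
grip_force: 0.0
```

Run:
```python
from m import *
from go import go
im=img("wrist"); save(im,"w1.png")
for zr in ((.052,.07),(.048,.058)): print(fit(im,(0,0,640,400),zr))
go((.465,-.302,.1,-.25),(.465,-.302,.03,-.25))
```

```text
[ 4.651e-01 -3.023e-01  1.761e-01  1.362e-01 -2.445e-01  5.670e-02
  8.160e+03]
[ 4.651e-01 -3.023e-01  1.761e-01  1.362e-01 -2.445e-01  5.520e-02
  6.358e+03]
t 3.15 pos [ 0.4638 -0.2957  0.1617] F [ 1.2  0.6 -0.3] op 0.0514 grip 0.0 yaw -0.2519
 turn [ 0.01 -0.01 -0.01] then shift [-0.07 -0.14  1.54]
 turn [0. 0. 0.] then shift [0.   0.   1.75]
```

View pics/w1.png

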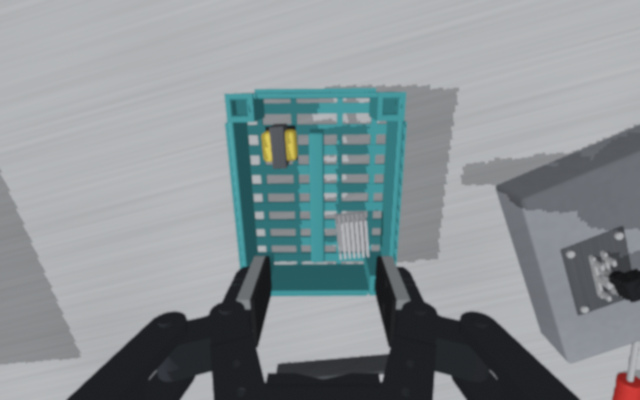

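The wrist view shows the loaded tray with its bar at about (317,195), transformer at (280,146) and heat sink at (353,235), both clear of the bar's middle. The tray fit agrees to 1 mm with the top camera.

Request:
drive_tool([
  {"translation":[-0.07,-0.16,0.6],"angular":[0,0,-0.05],"gripper":0.6},
  {"translation":[0,0,0.8],"angular":[0,0,0],"gripper":0.6},
  {"translation":[0,0,0.8],"angular":[0,0,0],"gripper":0.6},
  {"translation":[0,0,0.6],"angular":[0,0,0],"gripper":0.6},
  {"translation":[0,0,0.3],"angular":[0,0,0],"gripper":0.6},
  {"translation":[0,0,0.19],"angular":[0,0,0],"gripper":0.6},
  {"translation":[0,0,0],"angular":[0,0,0],"gripper":0.3},
  {"translation":[0,0,0],"angular":[0,0,0],"gripper":0.0},
])

```text
t: 4.15
tool_pos: [0.4661, -0.3029, 0.032]
tool_rot: [0.381, 3.117, -0.002]
contact_force: [-0.2, 0.1, -0.1]
opening: 0.0154
grip_force: 0.0
```

Request:
drive_tool([
  {"translation":[0,0,0],"angular":[0,0,0],"gripper":0.0},
  {"translation":[0,0,0],"angular":[0,0,0],"gripper":0.0},
  {"translation":[0,0,0],"angular":[0,0,0],"gripper":0.0},
])

```text
t: 4.53
tool_pos: [0.4663, -0.3033, 0.0322]
tool_rot: [0.381, 3.116, -0.003]
contact_force: [-0.1, -1.5, 5.5]
opening: 0.0104
grip_force: 78.9
```

```bash
python3 go.py .465,-.302,.155,-.245 .52,-.11,.215,.193 .5605,.063,.215,.193
```

```text
t 4.53 pos [ 0.4663 -0.3033  0.0322] F [-0.1 -1.5  5.5] op 0.0104 grip 78.9 yaw -0.2433
 turn [-0.01  0.02  0.01] then shift [ 0.04  0.02 -3.07]
 turn [ 0.    0.   -3.14] then shift [-2.27  4.45 -1.5 ]
 turn [0. 0. 0.] then shift [-1.82  4.05  0.  ]
```

Request:
drive_tool([
  {"translation":[0,0,-0.15],"angular":[0,0,0],"gripper":0.0},
  {"translation":[0,0,-0.4],"angular":[0,0,0],"gripper":0.0},
  {"translation":[0,0,-0.6],"angular":[0,0,0],"gripper":0.0},
  {"translation":[0,0,-0.7],"angular":[0,0,-0.5],"gripper":0.0},
  {"translation":[0,0,-0.7],"angular":[0,0,-0.8],"gripper":0.0},
  {"translation":[0,0,-0.7],"angular":[0,0,-0.8],"gripper":0.0},
  {"translation":[0,0,-0.5],"angular":[0,0,-0.7],"gripper":0.0},
  {"translation":[0,0,-0.2],"angular":[0,0,-0.34],"gripper":0.0},
])

```text
t: 5.52
tool_pos: [0.4656, -0.3023, 0.1907]
tool_rot: [-0.309, 3.125, -0.001]
contact_force: [-0.4, 0.3, -4.3]
opening: 0.0104
grip_force: 78.1
```

```bash
python3 go.py .5615,.063,.19,.193
```

```text
t 5.53 pos [ 0.4656 -0.3023  0.1907] F [-0.4  0.3 -4.3] op 0.0104 grip 78.1 yaw 0.1971
 turn [-0.01  0.01  0.03] then shift [-4.1   8.5   0.02]
```

Request:
drive_tool([
  {"translation":[-0.15,0.3,0],"angular":[0,0,0.02],"gripper":0.0},
  {"translation":[-0.25,0.5,0],"angular":[0,0,0],"gripper":0.0},
  {"translation":[-0.35,0.7,0],"angular":[0,0,0],"gripper":0.0},
  {"translation":[-0.4,0.9,0],"angular":[0,0,0],"gripper":0.0},
  {"translation":[-0.4,0.9,0],"angular":[0,0,0],"gripper":0.0},
  {"translation":[-0.4,0.9,0],"angular":[0,0,0],"gripper":0.0},
  {"translation":[-0.4,0.9,0],"angular":[0,0,0],"gripper":0.0},
  {"translation":[-0.4,0.9,0],"angular":[0,0,0],"gripper":0.0},
])

```text
t: 6.52
tool_pos: [0.5266, -0.0433, 0.1877]
tool_rot: [0.301, -3.125, -0.002]
contact_force: [1.8, -0.4, -4.7]
opening: 0.0103
grip_force: 78.2
```

Request:
drive_tool([
  {"translation":[-0.4,0.8,0],"angular":[0,0,0],"gripper":0.0},
  {"translation":[-0.4,0.7,0],"angular":[0,0,0],"gripper":0.0},
  {"translation":[-0.3,0.5,0],"angular":[0,0,0],"gripper":0.0},
  {"translation":[-0.2,0.3,0],"angular":[0,0,0],"gripper":0.0},
  {"translation":[-0.05,0.2,0],"angular":[0,0,0],"gripper":0.0},
  {"translation":[0,0,0],"angular":[0,0,0],"gripper":0.0},
  {"translation":[0,0,0],"angular":[0,0,0],"gripper":0.0},
])

```text
t: 7.4
tool_pos: [0.5612, 0.0621, 0.1888]
tool_rot: [0.3, -3.127, 0.0]
contact_force: [0.4, 0.2, -4.1]
opening: 0.0105
grip_force: 78.4
```

Run:
```python
from m import *
from go import go
go((.5615,.063,.19,.193))
a=dict(np.load("top0.npz")); t=img("top"); s=img("scene"); s0=dict(np.load("scene0.npz")); w=img("wrist"); save(w,"w2.png"); save(s,"s2.png");np.savez("s2.npz",**s)
print("low0",fit(a,(275,140,360,235),(.112,.13)),fit(s0,(250,170,350,245),(.112,.13)))
print("low wrist",fit(w,(0,0,640,400),(.1,.125)),"tray wrist",fit(w,(0,0,640,400),(.2,.235)))
for im in(t,s): print("tray",fit(im,(200,60,420,300),(.205,.235)))
```

```text
t 7.4 pos [0.5612 0.0621 0.1888] F [ 0.4  0.2 -4.1] op 0.0105 grip 78.4 yaw 0.1915
 turn [-0.   -0.   -0.01] then shift [-0.01  0.02 -0.03]
low0 [5.613e-01 6.280e-02 1.765e-01 1.358e-01 1.905e-01 1.152e-01 6.600e+02] [5.624e-01 6.440e-02 1.774e-01 1.384e-01 1.840e-01 1.141e-01 4.800e+02]
low wrist [5.618e-01 6.190e-02 1.625e-01 1.250e-01 1.917e-01 1.105e-01 1.758e+03] tray wrist [5.5200e-01 6.0000e-02 1.5950e-01 1.3720e-01 1.8900e-01 2.1280e-01
 3.2318e+04]
tray [ 6.174e-01  7.800e-03  7.600e-03  2.400e-03 -9.740e-02  2.137e-01
  7.000e+00]
tray [5.602e-01 6.270e-02 1.789e-01 1.399e-01 1.833e-01 2.114e-01 7.870e+02]
```

View pics/s2.png

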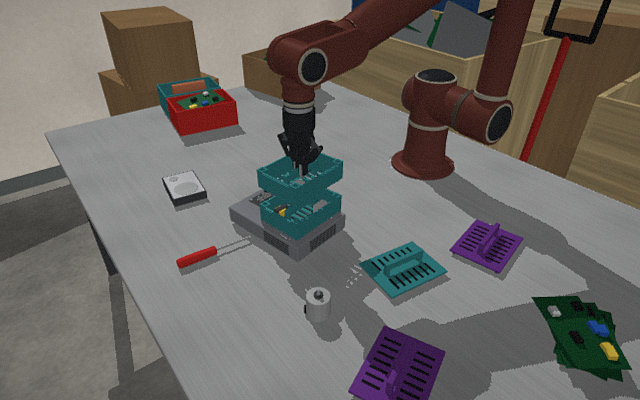

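The scene view shows the held tray level above the stack (tray at (300,170), lower tray at (300,210)), aligned to about 1.5 mm; a small shift, then set down slowly.

Request:
drive_tool([
  {"translation":[-0.03,0.02,0.15],"angular":[0,0,0],"gripper":0.0},
  {"translation":[0,0,0.25],"angular":[0,0,0],"gripper":0.0},
  {"translation":[0,0,0.2],"angular":[0,0,0],"gripper":0.0},
  {"translation":[0,0,0.15],"angular":[0,0,0],"gripper":0.0},
  {"translation":[0,0,0.1],"angular":[0,0,0],"gripper":0.0},
  {"translation":[0,0,0.06],"angular":[0,0,0],"gripper":0.0},
  {"translation":[0,0,0.06],"angular":[0,0,0],"gripper":0.0},
  {"translation":[0,0,0.06],"angular":[0,0,0],"gripper":0.0},
])

```text
t: 8.55
tool_pos: [0.5626, 0.0637, 0.1478]
tool_rot: [-0.302, 3.127, -0.0]
contact_force: [0.2, -0.3, -4.5]
opening: 0.0105
grip_force: 78.4
```

Request:
drive_tool([
  {"translation":[0,0,0.06],"angular":[0,0,0],"gripper":0.0},
  {"translation":[0,0,0.06],"angular":[0,0,0],"gripper":0.0},
  {"translation":[0,0,0.06],"angular":[0,0,0],"gripper":0.0},
])

```text
t: 8.93
tool_pos: [0.5625, 0.0637, 0.1404]
tool_rot: [-0.302, 3.127, -0.0]
contact_force: [1.0, -0.5, -4.4]
opening: 0.0104
grip_force: 78.4
```

Request:
drive_tool([
  {"translation":[0,0,0.03],"angular":[0,0,0],"gripper":0.0},
  {"translation":[0,0,0.02],"angular":[0,0,0],"gripper":0.0},
  {"translation":[0,0,0],"angular":[0,0,0],"gripper":0.0},
])

```text
t: 9.3
tool_pos: [0.5627, 0.0637, 0.1395]
tool_rot: [-0.302, 3.126, -0.0]
contact_force: [-3.8, -0.4, 2.8]
opening: 0.0104
grip_force: 79.3
```

Request:
drive_tool([
  {"translation":[0,0,0],"angular":[0,0,0],"gripper":0.4},
  {"translation":[0,0,0],"angular":[0,0,0],"gripper":0.4},
  {"translation":[0,0,0],"angular":[0,0,0],"gripper":0.4},
  {"translation":[0,0,-0.3],"angular":[0,0,0],"gripper":0.5},
  {"translation":[0,0,-0.6],"angular":[0,0,0],"gripper":0.5},
  {"translation":[0,0,-0.8],"angular":[0,0,0],"gripper":0.5},
  {"translation":[0,0,0],"angular":[0,0,0],"gripper":0.5},
])

```text
t: 10.18
tool_pos: [0.5647, 0.0637, 0.211]
tool_rot: [-0.301, 3.119, -0.001]
contact_force: [1.1, 0.1, -0.1]
opening: 0.0431
grip_force: 0.0
```

Run:
```python
from m import *
from go import go
go((.4512,.328,.16,-.135),(.4512,.328,.028,-.135))
t=img("top"); s=img("scene"); w=img("wrist"); save(w,"w3.png")
for n,im in zip("sw",(s,w)): print(n,"tray",fit(im,(0,0,640,400) if n=="w" else (250,140,350,245),(.15,.18)))
print(fit(s,(355,235,455,305),(.035,.06)))
```

```text
t 10.18 pos [0.5647 0.0637 0.211 ] F [ 1.1  0.1 -0.1] op 0.0431 grip 0.0 yaw 0.1924
 turn [-0.    0.06  2.34] then shift [3.7  6.17 1.28]
 turn [0. 0. 0.] then shift [0.  0.  3.3]
s tray [5.618e-01 6.390e-02 1.793e-01 1.402e-01 1.939e-01 1.604e-01 1.209e+03]
w tray [5.6190e-01 6.3500e-02 1.7640e-01 1.3690e-01 1.9460e-01 1.6310e-01
 1.6982e+04]
[ 4.530e-01  3.283e-01  1.147e-01  1.540e-02 -1.264e-01  4.740e-02
  3.140e+02]
```

View pics/w3.png

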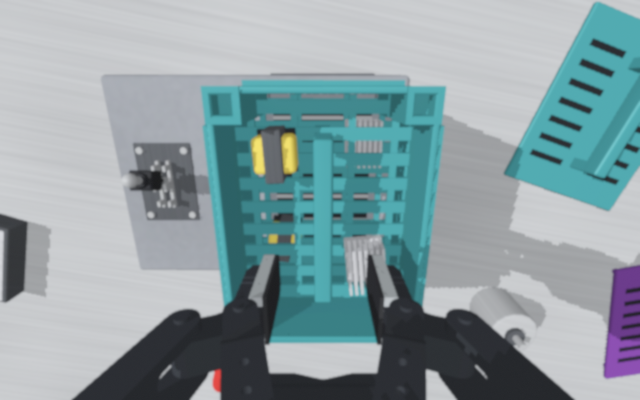

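The wrist view shows the tray seated on the lower one with both parts inside, rim at 0.163 m as it should be. On to the cover.

Request:
drive_tool([
  {"translation":[0,0,0],"angular":[0,0,0.8],"gripper":0.5},
  {"translation":[0,0,0],"angular":[0,0.06,0.8],"gripper":0.5},
  {"translation":[0,0,0],"angular":[0,0,0.74],"gripper":0.5},
  {"translation":[0.4,0.7,0],"angular":[0,0,0],"gripper":0.5},
  {"translation":[0.6,1.0,0.1],"angular":[0,0,0],"gripper":0.5},
  {"translation":[0.6,1.0,0.2],"angular":[0,0,0],"gripper":0.5},
  {"translation":[0.6,1.0,0.3],"angular":[0,0,0],"gripper":0.5},
  {"translation":[0.6,1.0,0.3],"angular":[0,0,0],"gripper":0.5},
])

```text
t: 11.32
tool_pos: [0.4748, 0.2659, 0.1692]
tool_rot: [-0.211, -3.124, 0.003]
contact_force: [0.4, 0.1, -0.6]
opening: 0.0424
grip_force: 0.0
```

Request:
drive_tool([
  {"translation":[0.6,1.0,0.3],"angular":[0,0,0],"gripper":0.5},
  {"translation":[0.3,0.47,0.1],"angular":[0,0,0],"gripper":0.5},
  {"translation":[0,0,0],"angular":[0,0,0],"gripper":0.5},
  {"translation":[0,0,0],"angular":[0,0,0],"gripper":0.5},
])

```text
t: 11.82
tool_pos: [0.4483, 0.3274, 0.1546]
tool_rot: [-0.211, -3.125, 0.003]
contact_force: [0.2, -0.1, -0.2]
opening: 0.0425
grip_force: 0.0
```

Run:
```python
from m import *
from go import go
w=img("wrist")
r=fit(w,(0,0,640,400),(.035,.06)); print(r); c=fit(w,(0,0,640,400),(.005,.025)); print(c)
go((.4512,.328,.025,-.135))
```

```text
[ 4.506e-01  3.274e-01  1.111e-01  1.200e-02 -1.388e-01  5.010e-02
  1.947e+03]
[ 4.5100e-01  3.2750e-01  1.6880e-01  1.3020e-01 -1.3170e-01  1.6200e-02
  2.0673e+04]
t 11.88 pos [0.4486 0.3273 0.155 ] F [-1.1  0.6  1. ] op 0.0428 grip 0.0 yaw -0.1353
 turn [-0.01 -0.06 -0.  ] then shift [-0.06  0.03  3.25]
```

Request:
drive_tool([
  {"translation":[-0.06,0,0.6],"angular":[0,-0.06,0],"gripper":0.5},
  {"translation":[0,0,0.8],"angular":[0,0,0],"gripper":0.5},
  {"translation":[0,0,0.8],"angular":[0,0,0],"gripper":0.5},
  {"translation":[0,0,0.6],"angular":[0,0,0],"gripper":0.5},
  {"translation":[0,0,0.3],"angular":[0,0,0],"gripper":0.5},
  {"translation":[0,0,0.15],"angular":[0,0,0],"gripper":0.5},
  {"translation":[0,0,0],"angular":[0,0,0],"gripper":0.2},
  {"translation":[0,0,0],"angular":[0,0,0],"gripper":0.0},
])

```text
t: 12.88
tool_pos: [0.4515, 0.3282, 0.0267]
tool_rot: [0.211, 3.133, 0.0]
contact_force: [0.7, 0.4, 0.3]
opening: 0.0102
grip_force: 78.8
```

Request:
drive_tool([
  {"translation":[0,0,0],"angular":[0,0,0],"gripper":0.0},
  {"translation":[0,0,0],"angular":[0,0,0],"gripper":0.0},
  {"translation":[0,0,0],"angular":[0,0,0],"gripper":0.0},
])

```text
t: 13.25
tool_pos: [0.4516, 0.3282, 0.0266]
tool_rot: [0.211, 3.132, 0.0]
contact_force: [0.2, 1.1, 4.7]
opening: 0.0104
grip_force: 79.4
```

```bash
python3 go.py .45,.327,.23,-.133 .56,.063,.23,.194
```

```text
t 13.25 pos [0.4516 0.3282 0.0266] F [0.2 1.1 4.7] op 0.0104 grip 79.4 yaw -0.1344
 turn [ 0.    0.02 -0.01] then shift [ 0.03 -0.04 -5.09]
 turn [ 0.    0.   -2.34] then shift [-1.43 -7.01  0.  ]
```

Request:
drive_tool([
  {"translation":[0,0,-0.3],"angular":[0,0,0],"gripper":0.0},
  {"translation":[0,0,-0.6],"angular":[0,0,0],"gripper":0.0},
  {"translation":[0,0,-0.8],"angular":[0,0,-0.3],"gripper":0.0},
  {"translation":[0,0,-0.8],"angular":[0,0,-0.6],"gripper":0.0},
  {"translation":[0,0,-0.9],"angular":[0,0,-0.6],"gripper":0.0},
  {"translation":[0,0,-0.8],"angular":[0,0,-0.6],"gripper":0.0},
  {"translation":[0,0,-0.6],"angular":[0,0,-0.24],"gripper":0.0},
  {"translation":[0,0,-0.2],"angular":[0,0,0],"gripper":0.0},
])

```text
t: 14.25
tool_pos: [0.4507, 0.328, 0.2268]
tool_rot: [-0.301, 3.126, -0.001]
contact_force: [-0.2, 0.0, -0.6]
opening: 0.0106
grip_force: 78.7
```

Request:
drive_tool([
  {"translation":[-0.1,-0.4,0],"angular":[0,0,0],"gripper":0.0},
  {"translation":[-0.15,-0.8,0],"angular":[0,0,0],"gripper":0.0},
  {"translation":[-0.2,-1.0,0],"angular":[0,0,0],"gripper":0.0},
  {"translation":[-0.2,-1.0,0],"angular":[0,0,0],"gripper":0.0},
  {"translation":[-0.2,-1.0,0],"angular":[0,0,0],"gripper":0.0},
  {"translation":[-0.2,-1.0,0],"angular":[0,0,0],"gripper":0.0},
  {"translation":[-0.2,-0.9,0],"angular":[0,0,0],"gripper":0.0},
  {"translation":[-0.1,-0.6,0],"angular":[0,0,0],"gripper":0.0},
])

```text
t: 15.25
tool_pos: [0.5542, 0.0724, 0.2233]
tool_rot: [0.298, -3.123, 0.002]
contact_force: [-0.1, -0.3, -1.5]
opening: 0.0108
grip_force: 78.7
```

Request:
drive_tool([
  {"translation":[-0.05,-0.3,0],"angular":[0,0,0],"gripper":0.0},
  {"translation":[0,0,0],"angular":[0,0,0],"gripper":0.0},
  {"translation":[0,0,0],"angular":[0,0,0],"gripper":0.0},
])

```text
t: 15.62
tool_pos: [0.5586, 0.0643, 0.2252]
tool_rot: [0.302, -3.126, 0.001]
contact_force: [-0.2, 0.8, -1.9]
opening: 0.0104
grip_force: 78.7
```

Run:
```python
from m import *
from go import go
s=img("scene")
print(fit(s,(200,60,400,260),(.205,.222)))
go((.5625,.0636,.2,.194),(.5625,.0636,.1835,.194))
```

```text
[5.587e-01 6.490e-02 1.729e-01 1.341e-01 1.866e-01 2.139e-01 1.387e+03]
t 15.68 pos [0.5587 0.0645 0.2255] F [ 0.6  0.8 -2.1] op 0.0102 grip 78.7 yaw 0.1934
 turn [-0.01 -0.01 -0.  ] then shift [-0.09 -0.04  0.64]
 turn [0. 0. 0.] then shift [0.   0.   0.41]
```

Request:
drive_tool([
  {"translation":[-0.09,-0.04,0.15],"angular":[0,0,0],"gripper":0.0},
  {"translation":[0,0,0.2],"angular":[0,0,0],"gripper":0.0},
  {"translation":[0,0,0.2],"angular":[0,0,0],"gripper":0.0},
  {"translation":[0,0,0.12],"angular":[0,0,0],"gripper":0.0},
  {"translation":[0,0,0.06],"angular":[0,0,0],"gripper":0.0},
  {"translation":[0,0,0.06],"angular":[0,0,0],"gripper":0.0},
  {"translation":[0,0,0.06],"angular":[0,0,0],"gripper":0.0},
  {"translation":[0,0,0.06],"angular":[0,0,0],"gripper":0.0},
])

```text
t: 16.68
tool_pos: [0.563, 0.0628, 0.1894]
tool_rot: [-0.302, 3.127, -0.002]
contact_force: [0.6, -0.8, -1.9]
opening: 0.0103
grip_force: 78.7
```

Request:
drive_tool([
  {"translation":[0,0,0.06],"angular":[0,0,0],"gripper":0.0},
  {"translation":[0,0,0.04],"angular":[0,0,0],"gripper":0.0},
  {"translation":[0,0,0],"angular":[0,0,0],"gripper":0.0},
])

```text
t: 17.05
tool_pos: [0.5628, 0.0628, 0.1851]
tool_rot: [0.302, -3.127, 0.002]
contact_force: [-0.6, -0.9, -2.0]
opening: 0.0106
grip_force: 78.7
```

Request:
drive_tool([
  {"translation":[0,0,0.03],"angular":[0,0,0],"gripper":0.0},
  {"translation":[0,0,0.02],"angular":[0,0,0],"gripper":0.0},
  {"translation":[0,0,0],"angular":[0,0,0],"gripper":0.0},
])

```text
t: 17.42
tool_pos: [0.563, 0.0628, 0.1838]
tool_rot: [0.302, -3.127, 0.002]
contact_force: [-2.9, -1.3, 1.6]
opening: 0.0101
grip_force: 79.2
```

Request:
drive_tool([
  {"translation":[0,0,0],"angular":[0,0,0],"gripper":0.4},
  {"translation":[0,0,0],"angular":[0,0,0],"gripper":0.4},
  {"translation":[0,0,0],"angular":[0,0,0],"gripper":0.4},
  {"translation":[0,0,-0.3],"angular":[0,0,0],"gripper":0.5},
  {"translation":[0,0,-0.6],"angular":[0,0,0],"gripper":0.5},
  {"translation":[0,0,-0.8],"angular":[0,0,0],"gripper":0.5},
  {"translation":[0,0,0],"angular":[0,0,0],"gripper":0.5},
])

```text
t: 18.3
tool_pos: [0.5649, 0.0629, 0.2559]
tool_rot: [-0.301, 3.12, -0.003]
contact_force: [0.5, 0.1, 0.0]
opening: 0.0428
grip_force: 0.0
```

Run:
```python
from m import *
from go import go
s=img("scene"); w=img("wrist"); save(w,"w4.png"); t=img("top")
print("cover s",fit(s,(240,110,360,245),(.166,.179)),"w",fit(w,(0,0,640,400),(.168,.179)))
print("tray s",fit(s,(240,110,360,245),(.155,.165)))
a=dict(np.load("top0.npz"));P=pts(a)
z=P[130:240,270:400].reshape(-1,3)
for im in (w,s):
    P=pts(im).reshape(-1,3); v=(np.abs(P[:,0]-.575)<.025)&(np.abs(P[:,1]+.08)<.02)&(P[:,2]>.106)&(P[:,2]<.13); q=P[v]; print("tip",len(q),q.mean(0) if len(q) else 0, q.min(0),q.max(0))
hinge=np.array([.561,.0634])+.145*np.array([np.sin(.194),-np.cos(.194)]); print(hinge)
go()
```

```text
cover s [5.626e-01 6.380e-02 1.734e-01 1.321e-01 1.950e-01 1.725e-01 1.514e+03] w [5.6240e-01 6.2500e-02 1.7160e-01 1.3030e-01 1.9020e-01 1.7340e-01
 2.9355e+04]
tray s [ 5.839e-01  1.117e-01  2.092e-01  1.041e-01 -4.471e-01  1.618e-01
  3.470e+02]
tip 136 [ 0.57023938 -0.08197604  0.11616288] [ 0.56553198 -0.08808706  0.10620034] [ 0.57610602 -0.07792632  0.11928255]
tip 11 [ 0.57220452 -0.08174114  0.11385505] [ 0.56746589 -0.08676974  0.10830401] [ 0.57631291 -0.07657355  0.11684853]
[ 0.58895388 -0.07887994]
t 18.45 pos [0.5625 0.0629 0.2506] F [-0.1  0.4  0. ] op 0.0429 grip 0.0 yaw 0.1923
```

View pics/w4.png

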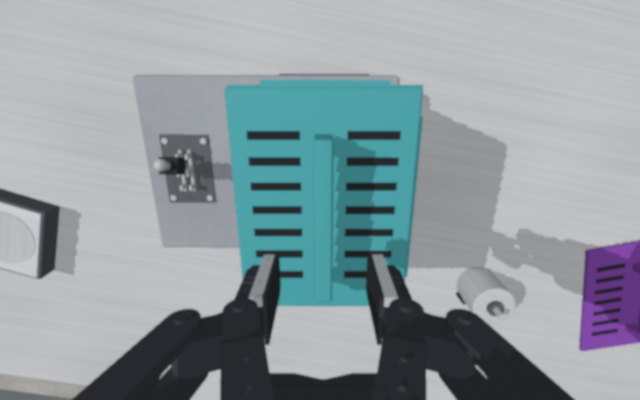

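The wrist view shows the cover seated squarely (top 0.173 m as expected) and the lever with its collar at about (170,166). Now to the lever, leaning the hand with it.

```bash
cat > lev.py <<'E'
from go import *
H=np.array([.5893,-.0787,.045]); Y=.194
def L(r,lean): return tuple(H+r*rot(Y,lean).apply([0,0,-1]))+(Y,lean)
E
python3 -c "
from lev import *
go(L(.2,-.26),L(.1,-.26),L(.032,-.26))"
```

```text
t 18.45 pos [0.5625 0.0629 0.2506] F [-0.1  0.4  0. ] op 0.0429 grip 0.0 yaw 0.1923
 turn [-0.01 -1.87 -0.01] then shift [ 1.35 -3.6  -0.04]
 turn [0. 0. 0.] then shift [-0.  -0.   2.5]
 turn [0. 0. 0.] then shift [ 0.  -0.   1.7]
```

Request:
drive_tool([
  {"translation":[0,-0.3,0],"angular":[0,-0.9,0],"gripper":0.6},
  {"translation":[0.1,-0.7,0],"angular":[0,-0.97,0],"gripper":0.6},
  {"translation":[0.35,-0.8,0],"angular":[0,0,0],"gripper":0.6},
  {"translation":[0.35,-0.8,0],"angular":[0,0,0],"gripper":0.6},
  {"translation":[0.35,-0.7,0],"angular":[0,0,0],"gripper":0.6},
  {"translation":[0.2,-0.3,0],"angular":[0,0,0],"gripper":0.6},
  {"translation":[0,0,0],"angular":[0,0,0],"gripper":0.6},
  {"translation":[0,0,0],"angular":[0,0,0],"gripper":0.6},
])

```text
t: 19.45
tool_pos: [0.5392, -0.0876, 0.2379]
tool_rot: [-0.278, 2.868, 0.035]
contact_force: [0.2, -0.4, 0.1]
opening: 0.051
grip_force: 0.0
```

```bash
python3 -c "
from lev import *
go(L(.1,-.26),L(.032,-.26))
w=img('wrist'); save(w,'w5.png'); P=pts(w).reshape(-1,3)
v=(np.abs(P[:,0]-.575)<.03)&(np.abs(P[:,1]+.08)<.022)&(P[:,2]>.06)&(P[:,2]<.13); q=P[v]
# dryer frame relative to hinge
R=Ro.from_euler('z',Y).as_matrix(); d=(q-H)@R
for a,b in ((.107,.125),(.09,.105),(.083,.09),(.075,.083)):
  k=(q[:,2]>a)&(q[:,2]<b); e=d[k]; print(a,k.sum(),np.round(e.mean(0),4),np.round(np.percentile(e,2,0),4),np.round(np.percentile(e,98,0),4))
"
```

```text
t 19.45 pos [ 0.5392 -0.0876  0.2379] F [ 0.2 -0.4  0.1] op 0.051 grip 0.0 yaw 0.1934
 turn [-0.01  0.   -0.  ] then shift [ 0.01 -0.02  2.49]
 turn [0. 0. 0.] then shift [ 0.  -0.   1.7]
0.107 120 [-0.0206 -0.0011  0.071 ] [-0.0242 -0.006   0.0671] [-0.0158  0.0035  0.074 ]
0.09 293 [-0.0175 -0.0008  0.0533] [-0.0227 -0.0101  0.0461] [-0.0075  0.0083  0.0565]
0.083 42 [-0.0201 -0.0011  0.0416] [-0.0211 -0.0103  0.0386] [-0.019   0.0084  0.0446]
0.075 2 [-0.0172  0.0009  0.0342] [-0.0185 -0.001   0.0309] [-0.0159  0.0027  0.0375]
```

View pics/w5.png

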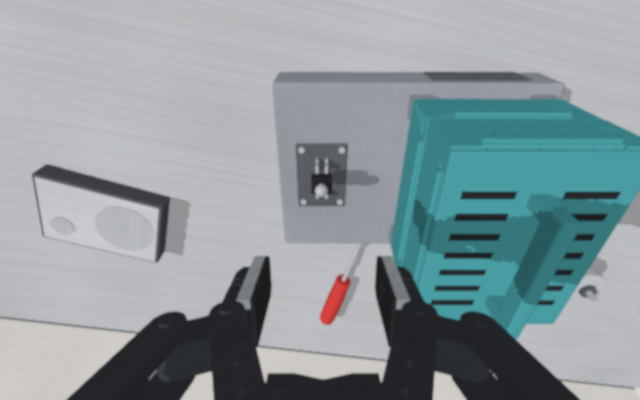

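The wrist view shows the lever and collar at (321,187), centred between the fingers to within 1 mm. Descend along the lever and pinch.

Request:
drive_tool([
  {"translation":[0.01,-0.04,0.5],"angular":[0,0,0],"gripper":0.5},
  {"translation":[0,0,0.8],"angular":[0,0,0],"gripper":0.5},
  {"translation":[0,0,0.8],"angular":[0,0,0],"gripper":0.5},
  {"translation":[0,0,0.8],"angular":[0,0,0],"gripper":0.5},
  {"translation":[0,0,0.6],"angular":[0,0,0],"gripper":0.5},
  {"translation":[0,0,0.4],"angular":[0,0,0],"gripper":0.5},
  {"translation":[0,0,0.29],"angular":[0,0,0],"gripper":0.5},
  {"translation":[0,0,0],"angular":[0,0,0],"gripper":0.5},
])

```text
t: 20.5
tool_pos: [0.5814, -0.0817, 0.0755]
tool_rot: [-0.278, 2.869, 0.035]
contact_force: [-0.5, -0.2, 0.9]
opening: 0.0426
grip_force: 0.0
```

Request:
drive_tool([
  {"translation":[0,0,0],"angular":[0,0,0],"gripper":0.1},
  {"translation":[0,0,0],"angular":[0,0,0],"gripper":0.0},
  {"translation":[0,0,0],"angular":[0,0,0],"gripper":0.0},
  {"translation":[0,0,0],"angular":[0,0,0],"gripper":0.0},
], force=50)

```text
t: 21.0
tool_pos: [0.582, -0.0815, 0.0775]
tool_rot: [-0.277, 2.867, 0.036]
contact_force: [-2.2, 4.0, 5.5]
opening: 0.0176
grip_force: 51.0
```

```bash
python3 -c "
from lev import *
go(L(.032,-.26),L(.04,-.26),L(.04,.26))"
```

```text
t 21.0 pos [ 0.582  -0.0815  0.0775] F [-2.2  4.   5.5] op 0.0176 grip 51.0 yaw 0.1927
 turn [-0.01  0.02 -0.01] then shift [0.02 0.03 0.03]
 turn [0. 0. 0.] then shift [ 0.   0.  -0.2]
 turn [0.   3.72 0.  ] then shift [-0.5  -0.   -0.13]
```

Request:
drive_tool([
  {"translation":[0,0,-0.1],"angular":[0,0,0],"gripper":0.0},
  {"translation":[0,0,-0.12],"angular":[0,0,0],"gripper":0.0},
  {"translation":[0,0,0],"angular":[0,0,0],"gripper":0.0},
  {"translation":[0,0,0],"angular":[0,0,0],"gripper":0.0},
])

```text
t: 21.5
tool_pos: [0.5798, -0.0819, 0.085]
tool_rot: [-0.276, 2.866, 0.035]
contact_force: [3.3, 4.8, -1.3]
opening: 0.0182
grip_force: 49.9
```

```bash
python3 -c "
from lev import *
go(L(.041,-.26),L(.041,.26))"
```

```text
t 21.5 pos [ 0.5798 -0.0819  0.085 ] F [ 3.3  4.8 -1.3] op 0.0182 grip 49.9 yaw 0.1923
 turn [-0.01  0.02 -0.01] then shift [0.02 0.03 0.01]
 turn [0.   3.72 0.  ] then shift [-0.51  0.   -0.14]
```

Request:
drive_tool([
  {"translation":[-0.065,0,0],"angular":[0,0.46,0],"gripper":0.0},
  {"translation":[-0.065,0,0],"angular":[0,0.46,0],"gripper":0.0},
  {"translation":[-0.065,0,0],"angular":[0,0.46,0],"gripper":0.0},
  {"translation":[-0.065,0,0],"angular":[0,0.46,0],"gripper":0.0},
])

```text
t: 22.0
tool_pos: [0.5898, -0.08, 0.0864]
tool_rot: [-0.301, 3.123, -0.001]
contact_force: [2.5, 2.9, -1.8]
opening: 0.0177
grip_force: 50.0
```

```bash
python3 -c "
from lev import *
go(L(.041,-.015),L(.041,.26))"
```

```text
t 22.0 pos [ 0.5898 -0.08    0.0864] F [ 2.5  2.9 -1.8] op 0.0177 grip 50.0 yaw 0.1921
 turn [-0.01 -0.08 -0.01] then shift [0.02 0.03 0.01]
 turn [0.   1.97 0.  ] then shift [-0.28 -0.   -0.04]
```

Request:
drive_tool([
  {"translation":[-0.065,0,0],"angular":[0,0.47,0],"gripper":0.0},
  {"translation":[-0.065,0,0],"angular":[0,0.47,0],"gripper":0.0},
  {"translation":[-0.065,0,0],"angular":[0,0.47,0],"gripper":0.0},
  {"translation":[-0.065,0,0],"angular":[0,0.47,0],"gripper":0.0},
  {"translation":[0,0,0],"angular":[0,0,0],"gripper":0.0},
  {"translation":[0,0,0],"angular":[0,0,0],"gripper":0.0},
])

```text
t: 22.75
tool_pos: [0.5999, -0.078, 0.085]
tool_rot: [0.277, -2.873, 0.036]
contact_force: [2.4, 4.3, -3.4]
opening: 0.0178
grip_force: 50.0
```

```bash
python3 -c "
from lev import *
go(L(.041,.26),L(.033,.26))"
```

```text
t 22.75 pos [ 0.5999 -0.078   0.085 ] F [ 2.4  4.3 -3.4] op 0.0178 grip 50.0 yaw 0.1922
 turn [-0.    0.03 -0.01] then shift [-0.    0.03  0.01]
 turn [0. 0. 0.] then shift [-0.  -0.   0.2]
```

Swung over as predicted. Lower the collar, release, and back off along the lever.

Request:
drive_tool([
  {"translation":[0,0,0.1],"angular":[0,0.03,0],"gripper":0.0},
  {"translation":[0,0,0.12],"angular":[0,0,0],"gripper":0.0},
  {"translation":[0,0,0],"angular":[0,0,0],"gripper":0.0},
  {"translation":[0,0,0],"angular":[0,0,0],"gripper":0.5},
  {"translation":[0,0,0],"angular":[0,0,0],"gripper":0.5},
  {"translation":[0,0,0],"angular":[0,0,0],"gripper":0.5},
  {"translation":[0,0,-0.3],"angular":[0,0,0],"gripper":0.5},
  {"translation":[0,0,-0.7],"angular":[0,0,0],"gripper":0.5},
])

```text
t: 23.75
tool_pos: [0.6065, -0.0769, 0.115]
tool_rot: [0.276, -2.864, 0.037]
contact_force: [0.7, -0.2, 0.5]
opening: 0.0426
grip_force: 0.0
```

Request:
drive_tool([
  {"translation":[0,0,-0.9],"angular":[0,0,0],"gripper":0.5},
  {"translation":[0,0,-0.9],"angular":[0,0,0],"gripper":0.5},
  {"translation":[0,0,-0.7],"angular":[0,0,0],"gripper":0.5},
  {"translation":[0,0,0],"angular":[0,0,0],"gripper":0.5},
  {"translation":[0,0,0],"angular":[0,0,0],"gripper":0.5},
])

```text
t: 24.38
tool_pos: [0.6324, -0.0718, 0.211]
tool_rot: [0.276, -2.865, 0.038]
contact_force: [0.3, -0.3, 0.3]
opening: 0.0428
grip_force: 0.0
```

Run:
```python
from lev import *
from m import fit
go()
w=img('wrist'); s=img('scene')
c=np.hstack([cv2.resize(s["color"][100:260,200:360],(480,480)),cv2.resize(w["color"][100:260,240:400],(320,480))])
cv2.imwrite("pics/f.png",cv2.cvtColor(c,cv2.COLOR_RGB2BGR))
P=pts(w).reshape(-1,3); R=Ro.from_euler('z',Y).as_matrix(); d=(P-H)@R@Ro.from_euler('y',.26).as_matrix()
k=(np.abs(d[:,0])<.014)&(np.abs(d[:,1])<.014)&(d[:,2]>.03)&(d[:,2]<.085)
print("along-lever hist",np.histogram(d[k,2],bins=np.arange(.03,.086,.004)), np.round(d[k&(d[:,2]>.066)].mean(0),4))
k2=k&(np.hypot(d[:,0],d[:,1]+.001)>.0065)&(d[:,2]>.035)&(d[:,2]<.066); print("collar top",np.round(np.percentile(d[k2,2],[50,80,90,95]),4))
print("cover",fit(s,(240,110,360,245),(.166,.179)))
```

```text
t 24.38 pos [ 0.6324 -0.0718  0.211 ] F [ 0.3 -0.3  0.3] op 0.0428 grip 0.0 yaw 0.1921
along-lever hist (array([  5,   0,   1,  28,  23,  37, 257,  40,   0,   4,  73,  75,   0]), array([0.03 , 0.034, 0.038, 0.042, 0.046, 0.05 , 0.054, 0.058, 0.062,
       0.066, 0.07 , 0.074, 0.078, 0.082])) [-0.0031 -0.0012  0.0737]
collar top [0.0556 0.0566 0.0572 0.0576]
cover [5.632e-01 6.480e-02 1.733e-01 1.326e-01 1.922e-01 1.726e-01 1.520e+03]
```

View pics/f.png

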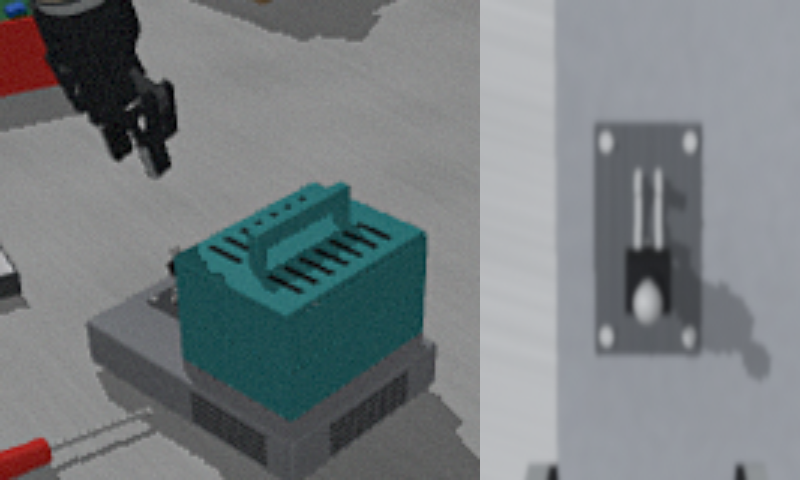

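The crops show the tray and cover squarely stacked and the lever leaning to the far side, with the collar down (its top 56 mm from the hinge, as it should be). I'm handing the job in.

```bash
python3 -c "
from station import ctrl
print(ctrl.finish_job())"
```

```text
the job is handed in; nothing more can be done
None
```

The loaded tray and cover are seated on the stack, the lever is swung to on with its collar down, and the job was handed in at about 24 s; `finish_job` returned no verdict, so the result rests on my own camera checks.

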